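# Square a microplate in its nest and cam it tight

## Task

Pick up the white pusher and with it nudge the microplate on the nest until it touches both steel fences of the square corner, without your fingers touching the plate. Then stand the pusher upright back on the bench, off the nest, and turn the cam knob on the slope a quarter turn clockwise, right to its stop, so that the jaw draws the plate tight into the corner. Leave the bottles standing where they are.

Things in the scene. Friction and masses are not known exactly. Their poses are not given: they have to be found in the camera images.
- nest: fixed aluminium base 220 x 210 mm; origin on the bench under it, x towards the far fence, y towards the left fence, z up. Spans x -115..105, y -105..105, top at z = 22 mm. Two steel fences 12 mm thick stand 10 mm above the top: far fence (inner face at x = 90 mm, y from 0 to 85) and left fence (inner face at y = 85 mm, x from -60 to 102). It is open on its near side and on the near part of its right side
- nest_corner (a point): the inner corner where the two fences meet, on the top of the base; axes as the nest
- cam (a joint): angle of the cam knob: 0 = fully open, grows as the knob turns clockwise looking down on its top, 1.5 = stop (clamped). Starts between 0 and 0.2. Needs 0.16 N m to turn, up to 0.3 N m when clamping; it stays where it is left
- cam_grip (a point): centre of the knob's black wing grip: 12 mm thick along its x, 44 mm long along its y, 32 mm high along its z (16 mm either way from here); z = the knob's shaft, out of the slope. A disc of 18 mm reach lies under the wing, its top 18 mm below this point, the slope 25 mm below. Take it along the leaning shaft, because of the guard. Axes turn with the knob
- plate_centre (a point): centre, half-way up, of the loose grey 96-well microplate 85 x 128 x 14 mm (its x along the 85 mm, y along the 128 mm side, z up), lying flat on the base some way off both fences, its x nearly along the nest's y and its y nearly along the nest's -x; about 0.1 kg. Fingers must not touch it
- plate_corner (a point): the far left lower corner of the microplate (its own +x, -y), that must come to the nest corner; axes as the plate
- pusher_centre (a point): centre, half-way up (43 mm above its underside), of the loose white plastic pusher 86 mm high: a square foot 36 x 36 x 14 mm with an upright fin 10 mm thick (x) and 30 mm wide (y) on it, up to the top; sides of the foot parallel to the fin; z up; about 0.09 kg; stands on the bench among the bottles
- bottle_a: bystander: white plastic bottle, 54 mm across, 95 mm high; origin at the centre of its underside
- bottle_b: bystander: brown bottle, 48 mm across, 90 mm high; origin at the centre of its underside
- tall_bottle: bystander: white bottle, 62 mm across, 125 mm high, in front of the nest; origin at the centre of its underside
- spray: bystander: spray bottle, 56 x 121 x 260 mm, left of the nest; origin at the centre of its underside
- jaw: sprung steel jaw, 40 x 8 x 12 mm (nest z 24..36, x 40..80 mm), that comes out from under the housing towards the plate's right edge. Front face 21 mm behind (-y of) this origin; origin at nest y = 0 when the cam is open, moving 16 mm per rad of the cam. On the clamped plate (right edge at nest y = 0) its spring gives about 8 N
- slope (a point): centre of the grey clamp housing's sloping face, where the knob's shaft comes out; y = uphill, z = along the shaft, 35 degrees from vertical, leaning to the nest's -y. Housing: nest x 30..90, y -106..-32 mm. A grey hand guard, 4 mm thick, 60 mm wide, stands on the slope's upper edge, parallel to the shaft: face 39 mm uphill of it, 78 mm long, top 138 mm above the bench, overhanging the knob

How it is judged:
On the way, in this order (a step that is already met when the one before it is completed fails the run):
1. the plate touches both fences (within 2.5 mm, square) while the cam is still open (below 0.35 rad) (x of plate_corner in the frame of nest_corner above -0.0025 m and y of plate_corner in the frame of nest_corner above -0.0025 m and angle between the x axis of plate_centre and the y axis of nest, either way round below 0.03 rad and value of joint cam below 0.35 rad), for 0.2 s.
2. the cam is turned past 1.35 rad and the jaw presses the plate (value of joint cam above 1.35 rad and contact force between jaw and plate above 2 N), for 0.2 s.
At the end, for the whole second after the job is handed in: the plate lies flat in the corner, within 2.5 mm of both fences and square to 0.03 rad; the cam is past 1.35 rad with the jaw pressing the plate (over 2 N); the pusher stands upright (within 0.1 rad) and still on the bench, off the nest (all of step 2 and x of plate_corner in the frame of nest_corner above -0.0025 m and y of plate_corner in the frame of nest_corner above -0.0025 m and angle between the x axis of plate_centre and the y axis of nest, either way round below 0.03 rad and angle between plate_centre's own z axis and vertical below 0.05 rad and angle between pusher_centre's own z axis and vertical below 0.1 rad and height (world z) of pusher_centre below 0.048 m and linear speed of pusher below 0.02 m/s); the robot touches nothing.
It fails at once if the fingers or arm touch the plate (contact force between any of the fingers, the arm and plate above 0.3 N).
It fails at once if a bottle is shifted more than 20 mm or tipped (distance of any of bottle_a, bottle_b, tall_bottle, spray from where it was at the start of the episode above 0.02 m or angle between any of bottle_a, bottle_b, tall_bottle, spray's own z axis and vertical above 0.3 rad).
It also fails if it takes over 72 s, if anything falls off the work surface, if the arm or the gripper's body presses on something with over 40 N, if the wrist force passes 120 N, or if a joint passes its speed limit or range.

## Robot

A 6-joint arm with a two-finger parallel gripper is mounted at the origin on a cart in front of the work surface, level with it; the furniture and walls round the work are solid. World frame = base frame: x ahead of the robot, y to its left, z up, the work surface at z = 0. Lengths are in m, angles in rad, forces in N, time in s.
With the tool pointing down it reaches from about 0.2 to 0.875 m from the base axis. Payload 3.4 kg.
Tool frame: the origin (TCP) lies between the finger pads; the fingertips stand 25 mm ahead of it and the grasp point (between the pads) lies 6 mm ahead of it (r.nose_length is the z of the fingertips in the tool frame, in m); z points along the fingers, y is the line along which they close (so a half turn about z gives the same grasp; the last joint's range is limited). The gripper opens to 94 mm and grips with 3 to 60 N. Pads are 16 mm wide; open, the fingers measure 119 mm over their backs; the gripper's body (75 mm by 177 mm) begins 78 mm behind the grasp point.
Start: joints at [1.072, 0.276, 1.505, -0, 1.361, -0.121], TCP at [0.212, 0.534, 0.23] pointing down, gripper open.
Joint ranges: [-2.89, 2.89], [-0.75, 2.08], [0.22, 2.7], [-1.18, 4.32], [0.11, 2.71], [-2.7, 2.7]. Speed limits (rad/s): [2.57, 2.57, 3.14, 3.14, 3.14, 3.14].

## Interface

Orientations are given as a unit quaternion [w, x, y, z].
In Python, from plant import r, gripper_to, inverse_kinematics, vision, models, telemetry gives the robot as it stands. Calls block until the motion is done:
- r.move_to(position, orientation): joint-space move of the TCP to a pose.
- r.move_l(position, rot=None, vel=0.15, guard=None): straight line of the TCP; rot=None keeps the orientation; vel is the mean speed in m/s. With guard (N) it stops when the force on the tool has changed by that much, and returns True; else False.
- r.movej(angles): joint-space move.
- gripper_to(opening, f_grip=None): finger opening in m; f_grip is the grip in N (None keeps the last); returns when the fingers have stopped.
- r.hold(seconds).
- inverse_kinematics(position, orientation): joint angles nearest the present ones, or None.
- vision.snapshot(name): name is "side" or "top" or "wrist"; returns the picture (384x512x3 uint8, red, green, blue); there is no depth.
- vision.get_calibration(name): a dict with "fx", "fy", "cx", "cy" (pixels), "position" and "orientation" of the camera in the world. Camera axes: x right, y down, z forward; pixel columns grow to the right and rows downward; lengths in m; the calibration is good to about 2 mm. A picture is of the moment at which its call begins: read the wrist's pose just before it. get_calibration takes no time and is no camera call; for the wrist camera it gives the pose at the moment of the call.
A pose or a line that the arm cannot do raises r.PlanningError and nothing moves.
- r.sign_off(): hands the job in; it is judged then, once.
Trained networks look in the newest picture that a camera, given by its name, has taken for a name from the list of things; names that differ only in an ending like _2 or _b are one class to them, and where a whole thing is asked for, a point or a joint stands for the part that bears it (a point fixed in the world has none). Each returns a list of dicts, best first, with "score" (0 to 1); they miss things now and then, are a little off and sometimes report something else, mostly with a low value. They report only what shows in the picture. A call takes as long as a camera call.
- models.boxes_of(thing, camera): "at" ([x, y, z] in m, in world coordinates, good to about 4 mm: the middle of the surface that is visible of it).
- models.regions_of(thing, camera): "pixels" (384x512 bool, what is visible of it).
- models.mark_of(thing, camera): "at" ([x, y, z] in m, in world coordinates, good to about 4 mm: a listed point, or the origin of a listed thing).
Readings, each from a call of its own:
- telemetry.current_t(): time.
- telemetry.current_joints(): joint angles.
- telemetry.current_dq(): joint speeds.
- telemetry.current_joint_efforts(): joint torques, N m.
- telemetry.current_ee_pos(): TCP position.
- telemetry.current_tool_rot(): TCP orientation.
- telemetry.current_wrist_force(): force on the tool from outside, world axes, zero at the start.
- telemetry.current_torque(): the same for the moment, N m.
- telemetry.current_opening(): finger opening in m.
- telemetry.current_finger_force(): force on a finger pad.
Only numpy, scipy, OpenCV 4.12 (cv2) and the standard library are available. Lean on these libraries where they do the work, as an engineer would, in place of code of your own. Each camera call takes 0.05 s, during which the arm holds its last target. There are 200 camera calls.

## Working session

There is one attempt and no reset: what is moved stays moved. The work goes in short steps, each a Python script; the robot and the scene stay as the last script left them, time stands still between calls to the robot, and variables do not carry over. Pictures are saved under pics/ and viewed, at most 10 in all, crops included, and the job is handed in when it is done.

```bash
ls; mkdir -p pics
python3 - <<'E'
from plant import r, vision, models, telemetry
import cv2, numpy as np
ims=[]
for c in ["top","side"]:
    im=vision.snapshot(c); cv2.imwrite(f"pics/{c}0.png",im[:,:,::-1])
    k=vision.get_calibration(c); print(c,np.round(k["position"],3),np.round(k["orientation"],3),k["fx"])
    for n in ["nest","nest_corner","cam_grip","slope","plate_centre","plate_corner","pusher_centre","bottle_a","bottle_b","tall_bottle","spray","jaw"]:
        try: print(n,[(np.round(d["at"],3).tolist(),round(d["score"],2)) for d in models.mark_of(n,c)[:3]])
        except Exception as e: print(n,e)
print(telemetry.current_t(),r.nose_length)
E
```

```text
pics
top [0.492 0.01  1.132] [-0.01   0.711 -0.702  0.024] 400.4136164926861
nest [([0.601, 0.118, 0.0], 0.98)]
nest_corner [([0.686, 0.195, 0.019], 0.96), ([0.424, 0.177, 0.0], 0.23)]
cam_grip [([0.656, 0.029, 0.075], 0.53)]
slope [([0.658, 0.038, 0.048], 0.62)]
plate_centre []
plate_corner [([0.664, 0.191, 0.022], 0.77)]
pusher_centre [([0.654, 0.033, 0.075], 0.72), ([0.639, -0.247, 0.044], 0.54), ([0.56, -0.317, -0.002], 0.24)]
bottle_a [([0.56, -0.316, -0.001], 0.74), ([0.463, -0.258, 0.0], 0.58), ([0.426, 0.175, -0.0], 0.31)]
bottle_b [([0.56, -0.316, -0.001], 0.74), ([0.463, -0.258, 0.0], 0.58), ([0.426, 0.175, -0.0], 0.31)]
tall_bottle [([0.428, 0.176, 0.001], 0.71)]
spray [([0.521, 0.292, -0.004], 0.96)]
jaw [([0.464, -0.258, 0.0], 0.52)]
side [0.578 0.437 0.819] [-0.005  0.041  0.962 -0.272] 347.2952782910964
nest [([0.603, 0.112, 0.001], 0.82), ([0.522, 0.29, 0.002], 0.19)]
nest_corner [([0.689, 0.198, 0.019], 0.75)]
cam_grip []
slope [([0.659, 0.044, 0.051], 0.63)]
plate_centre [([0.609, 0.146, 0.027], 0.67), ([0.661, 0.042, 0.05], 0.52)]
plate_corner [([0.667, 0.194, 0.021], 0.94)]
pusher_centre [([0.688, 0.197, 0.021], 0.65), ([0.642, -0.249, 0.047], 0.64)]
bottle_a [([0.462, -0.262, 0.001], 0.8)]
bottle_b [([0.462, -0.262, 0.001], 0.8)]
tall_bottle [([0.424, 0.171, -0.002], 0.6)]
spray [([0.524, 0.287, 0.002], 0.59)]
jaw []
1.3 0.025
```

```bash
python3 -c "
import cv2
a=cv2.imread('pics/top0.png');cv2.imwrite('pics/top0c.png',cv2.resize(a,(800,600),interpolation=3))
a=cv2.imread('pics/side0.png');cv2.imwrite('pics/side0c.png',cv2.resize(a,(800,600),interpolation=3))"
```

```text
(no output)
```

View pics/top0c.png

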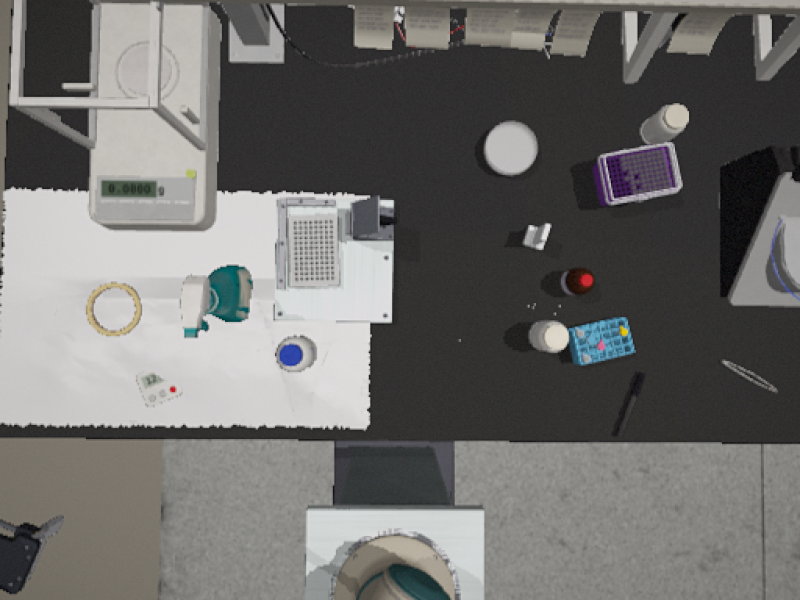

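View pics/side0c.png

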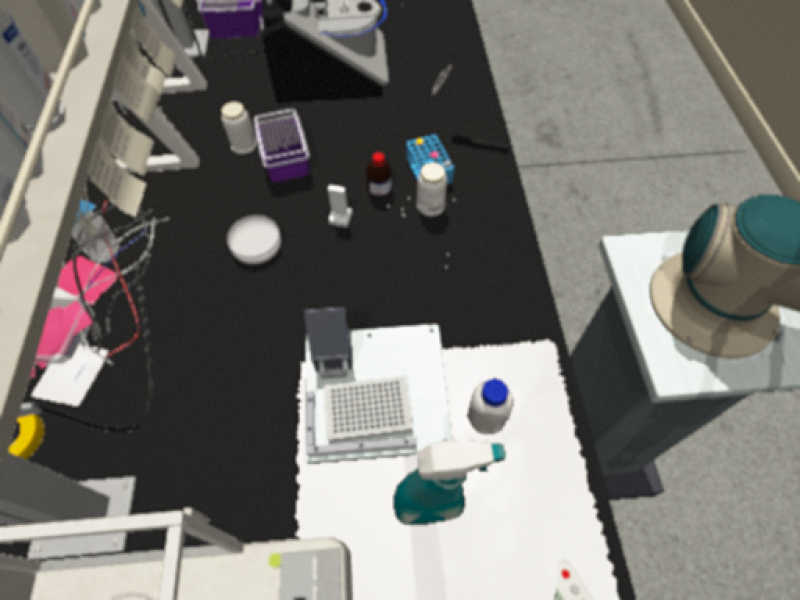

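Both views show the nest at top-view px (275–393, 195–322), with the plate in its upper left part. The pusher is at (537,236), and the tall bottle (295,353) and spray (220,295) stand close to the nest. Next I look from near with the wrist camera.

```bash
cat > h.py <<'E'
from plant import r, gripper_to, inverse_kinematics, vision, models, telemetry
import cv2, numpy as np
from scipy.spatial.transform import Rotation as R
def q(Rm): 
    x,y,z,w=Rm.as_quat(); return [w,x,y,z]
def fromq(v): return R.from_quat([v[1],v[2],v[3],v[0]])
def down(yaw): # tool y axis at angle yaw+90deg... tool x at yaw, z down
    return q(R.from_euler('z',yaw)*R.from_euler('x',np.pi))
def shot(cam,name=None):
    k=vision.get_calibration(cam); im=vision.snapshot(cam)
    if name: cv2.imwrite(f"pics/{name}.png",cv2.resize(im[:,:,::-1],(800,600),interpolation=3))
    return im,k
def unproj(k,uv,z):
    uv=np.atleast_2d(uv).astype(float)
    d=np.c_[(uv[:,0]-k["cx"])/k["fx"],(uv[:,1]-k["cy"])/k["fy"],np.ones(len(uv))]
    d=fromq(k["orientation"]).apply(d); p=np.array(k["position"])
    return p+d*((z-p[2])/d[:,2])[:,None]
def proj(k,P):
    c=fromq(k["orientation"]).inv().apply(np.atleast_2d(P)-np.array(k["position"]))
    return np.c_[c[:,0]/c[:,2]*k["fx"]+k["cx"],c[:,1]/c[:,2]*k["fy"]+k["cy"]]
def marks(names,cam):
    for n in names: print(n,[(np.round(d["at"],4).tolist(),round(d["score"],2)) for d in models.mark_of(n,cam)[:2]])
E
python3 - <<'E'
from h import *
p=telemetry.current_ee_pos(); print(R.from_quat(np.roll(telemetry.current_tool_rot(),-1)).as_matrix().round(2).tolist())
r.move_l([0.23,0.48,0.40],vel=0.3)
for yw in (0,np.pi/2,-np.pi/2,np.pi):
    print(yw, [None if (s:=inverse_kinematics(P,down(yw))) is None else np.round(s,2).tolist() for P in ([0.56,0.13,0.40],[0.60,-0.2,0.3],[0.546,.157,.09])])
r.move_to([0.55,0.12,0.40],down(np.pi))if inverse_kinematics([0.55,0.12,0.40],down(np.pi)) is not None else r.move_to([0.55,0.12,0.40],down(0))
im,k=shot("wrist","w1"); cv2.imwrite("pics/w1raw.png",im[:,:,::-1])
print(np.round(k["position"],3),fromq(k["orientation"]).as_matrix().round(2).tolist(),k["fx"],telemetry.current_joints())
marks(["nest","nest_corner","slope","cam_grip","plate_centre","plate_corner","jaw","tall_bottle","spray"],"wrist")
import json; json.dump({a:(np.array(b).tolist()) for a,b in k.items()},open("w1.json","w"))
print(telemetry.current_t())
E
```

```text
[[-0.93, 0.37, 0.0], [0.37, 0.93, 0.0], [-0.0, 0.0, -1.0]]
0 [[0.11, 0.23, 1.16, -0.0, 1.75, 1.68], [-0.43, 0.34, 1.25, -0.0, 1.56, 1.14], [0.16, 0.38, 1.73, -0.0, 1.04, 1.73]]
1.5707963267948966 [[0.11, 0.23, 1.16, -0.0, 1.75, 0.11], [-0.43, 0.34, 1.25, 0.0, 1.56, -0.43], [0.16, 0.38, 1.73, -0.0, 1.04, 0.16]]
-1.5707963267948966 [None, None, None]
3.141592653589793 [[0.11, 0.23, 1.16, 0.0, 1.75, -1.46], [-0.43, 0.34, 1.25, 0.0, 1.56, -2.0], [0.16, 0.38, 1.73, 0.0, 1.04, -1.41]]
[0.475 0.12  0.553] [[-0.0, 0.97, 0.25], [1.0, 0.0, 0.0], [0.0, 0.25, -0.97]] 320.9461831246245 [ 9.27683803e-02  2.13453050e-01  1.18423317e+00  4.67771568e-04
  1.74420142e+00 -1.47934766e+00]
nest [([0.598, 0.1113, -0.0034], 0.89), ([0.6083, 0.1492, 0.0303], 0.67)]
nest_corner [([0.688, 0.2017, 0.0232], 0.72)]
slope [([0.657, 0.0432, 0.0542], 0.76)]
cam_grip [([0.6646, 0.0306, 0.0679], 0.53)]
plate_centre [([0.6077, 0.1498, 0.0275], 0.59)]
plate_corner [([0.6669, 0.1962, 0.0194], 0.65)]
jaw []
tall_bottle [([0.427, 0.1737, 0.0036], 0.88)]
spray [([0.5192, 0.2934, 0.0011], 0.62)]
4.3083
```

View pics/w1.png

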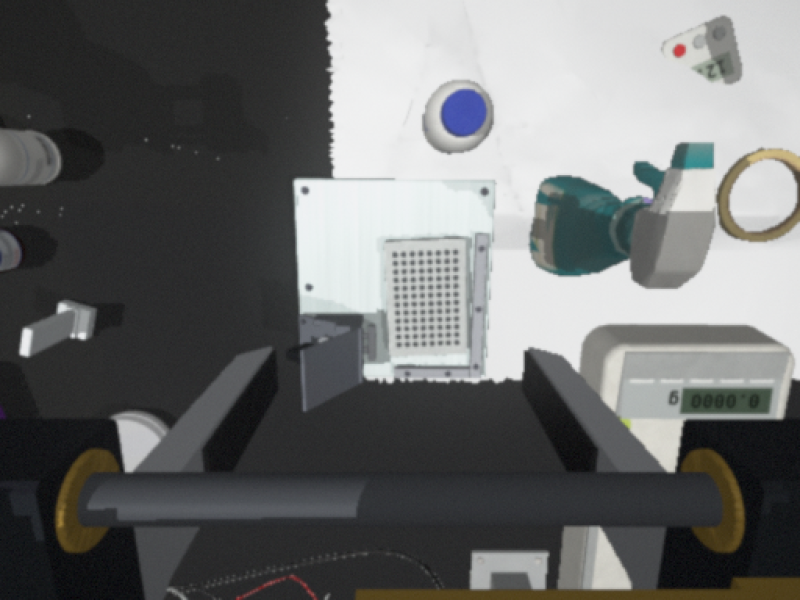

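The wrist view shows the nest with near corners at px (294,181) and (495,180). The left fence runs (481,234)→(477,378), and the plate's corners are (385,239), (466,238), (468,352) and (388,356). I unproject these for pose estimates, then go over the pusher.

Run:
```python
from h import *; import json
k=json.load(open("w1.json")); s=.64
f=lambda pts,z: unproj(k,np.array(pts)*s,z).round(4)[:,:2].tolist()
print("near corners",f([(294,180),(495,179.5)],.022)); print("fence out/far",f([(490,380)],.032))
print("left fence inner",f([(475,235),(470,366)],.032)); print("far fence inner",f([(393,367),(470,366)],.032))
print("plate top",f([(385,240),(466,238),(468,352),(388,357)],.036))
r.move_to([0.56,-0.235,0.30],down(np.pi))
im,k=shot("wrist","w2"); cv2.imwrite("pics/w2raw.png",im[:,:,::-1])
json.dump({a:(np.array(b).tolist()) for a,b in k.items()},open("w2.json","w"))
marks(["pusher_centre","bottle_a"],"wrist")
print(np.round(k["position"],3)); 
g=models.regions_of("pusher_centre","wrist")[:2]
for d in g:
    m=d["pixels"]; print(d["score"],m.sum(),np.argwhere(m).mean(0))
```

```text
near corners [[0.4851, 0.0122], [0.4843, 0.219]]
fence out/far [[0.7024, 0.2225]]
left fence inner [[0.5401, 0.1992], [0.6856, 0.1994]]
far fence inner [[0.6869, 0.1138], [0.6856, 0.1994]]
plate top [[0.5449, 0.1058], [0.5427, 0.1894], [0.6676, 0.196], [0.6735, 0.1084]]
pusher_centre [([0.6408, -0.2492, 0.041], 0.6)]
bottle_a [([0.4641, -0.263, -0.0029], 0.67), ([0.5607, -0.3176, 0.0018], 0.67)]
[ 0.486 -0.235  0.454]
0.57 746 [220.93029491 245.60991957]
```

View pics/w2.png

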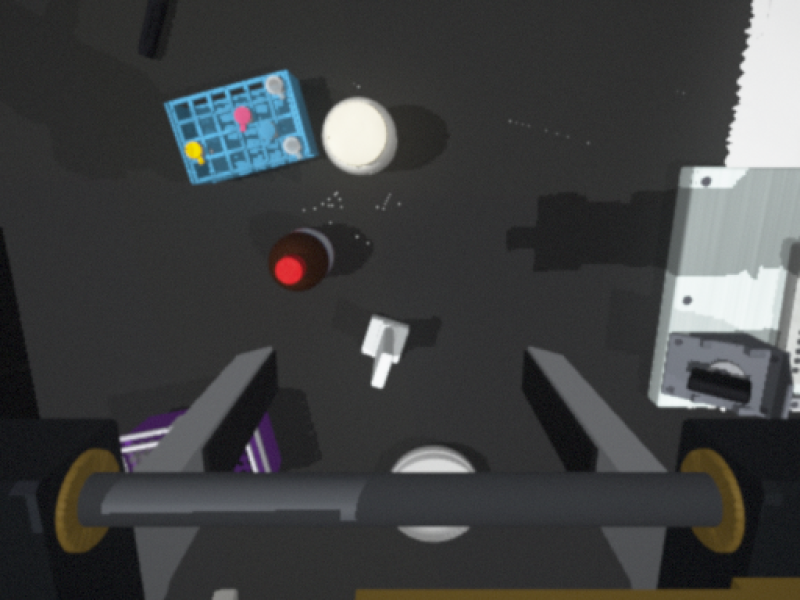

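The pusher is at px (385,350), with foot corners near (374,315) and (409,328). I crop it to read its yaw. The knob wing shows at (720,383), nearly along nest y.

```bash
python3 -c "
import cv2
a=cv2.imread('pics/w2raw.png')
L=cv2.resize(a[190:260,215:285],(560,560),interpolation=2)
cv2.imwrite('pics/w2crop.png',L)"
```

```text
(no output)
```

View pics/w2crop.png

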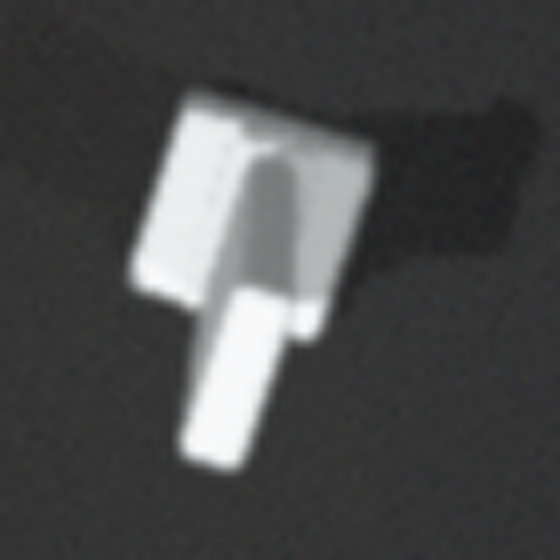

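Run:
```python
from h import *; import json
k=json.load(open("w2.json"))
f=lambda pts,z: unproj(k,np.array(pts)/8+[214.5,189.5],z)[:,:2]
foot=f([(185,108),(371,152),(318,338),(132,280)],.014); fin=f([(240,287),(288,297),(240,470),(182,458)],.086)
print(foot.round(4).tolist(),fin.round(4).tolist(),foot.mean(0),fin.mean(0))
ys=[(foot[2]-foot[1]),(foot[3]-foot[0]),(fin[2]-fin[1]),(fin[3]-fin[0])]
a=[np.arctan2(v[1],v[0]) for v in ys]; print(np.round(a,3))
b=[np.arctan2(*(-v)[::-1])-np.pi/2 for v in (foot[0]-foot[1],fin[0]-fin[1])]; print(np.round(b,3))
yaw=np.pi+np.mean(a); c=(foot.mean(0)+fin.mean(0))/2
print(c,yaw)
np.save("push.npy",[c[0],c[1],yaw])
gripper_to(0.045,20)
r.move_to([c[0],c[1],0.17],down(yaw))
r.move_l([c[0],c[1],0.064],vel=0.12,guard=8)
gripper_to(0.0,50)
print(telemetry.current_ee_pos(),telemetry.current_opening(),telemetry.current_finger_force(),telemetry.current_t())
```

```text
[[0.6165, -0.2599], [0.6247, -0.2267], [0.6603, -0.2362], [0.6491, -0.27]] [[0.6235, -0.2478], [0.6251, -0.2405], [0.6537, -0.2481], [0.6517, -0.257]] [ 0.63765621 -0.24818798] [ 0.63849471 -0.24836567]
[-0.26  -0.299 -0.258 -0.316]
[-0.242 -0.217]
[ 0.63807546 -0.24827683] 2.8584696750226826
[ 0.63811769 -0.24819813  0.06407742] 0.009682383079356677 50.00006318092346 9.1167
```

Run:
```python
from h import *
c=np.load("push.npy"); Y=np.pi+0.003
r.move_l([c[0],c[1],0.22],vel=0.25)
r.move_to([0.50,-0.08,0.22],down(Y))
r.move_l([0.508,0.146,0.22],vel=0.25)
r.move_l([0.508,0.146,0.089],vel=0.12,guard=6)
print(telemetry.current_ee_pos(),telemetry.current_opening())
im,k=shot("wrist","w3")
g=r.move_l([0.560,0.146,0.089],vel=0.03,guard=4)
print(g,telemetry.current_ee_pos(),telemetry.current_wrist_force(),telemetry.current_t())
shot("top"); marks(["plate_corner","nest_corner"],"top")
shot("wrist","w4"); marks(["plate_corner","nest_corner","pusher_centre"],"wrist")
```

```text
[0.5086139  0.1460171  0.08964088] 0.009574194333196045
True [0.54153925 0.14590116 0.08814782] [ 0.11219107  0.23981771 -0.72778144] 14.2333
plate_corner [([0.6891, 0.1849, 0.0173], 0.82)]
nest_corner [([0.6881, 0.1963, 0.0184], 0.71)]
plate_corner [([0.6605, 0.045, 0.0563], 0.41)]
nest_corner []
pusher_centre [([0.5429, 0.1449, 0.0642], 0.7)]
```

View pics/w4.png

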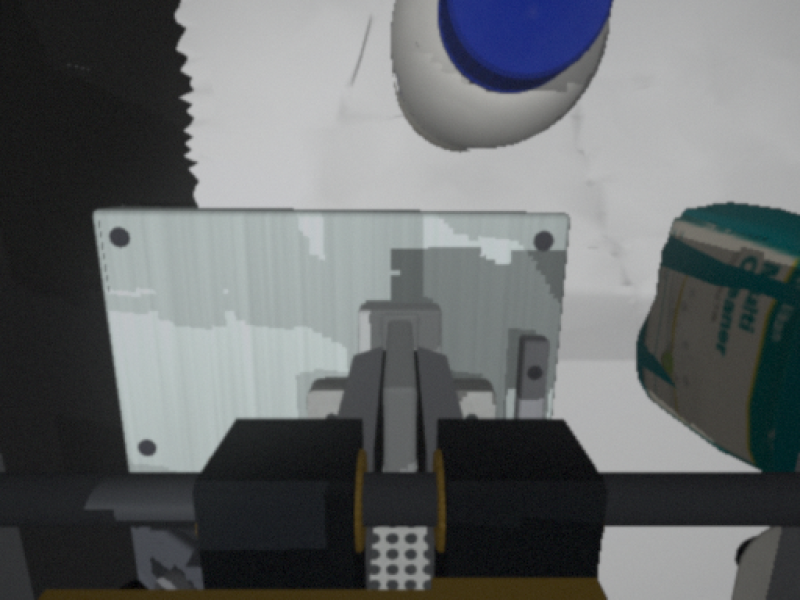

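The wrist view shows the foot against the plate's near edge, with the plate's near corners at about px (308,410) and (495,410). A gap remains to the left fence. Next is the +y push.

Run:
```python
from h import *
z=0.089
r.move_l([0.515,0.146,z],vel=0.15)
r.move_l([0.515,0.062,z],vel=0.15,guard=8)
r.move_l([0.600,0.062,z],vel=0.12,guard=6)
print(telemetry.current_ee_pos())
g=r.move_l([0.600,0.115,z],vel=0.03,guard=4)
print(g,telemetry.current_ee_pos(),telemetry.current_wrist_force(),telemetry.current_opening(),telemetry.current_t())
r.move_l([0.600,0.062,z],vel=0.12)
shot("top"); marks(["plate_corner","nest_corner"],"top")
r.move_l([0.515,0.062,z],vel=0.15)
r.move_l([0.515,0.150,z],vel=0.15)
g=r.move_l([0.560,0.150,z],vel=0.03,guard=4)
print(g,telemetry.current_ee_pos(),telemetry.current_t())
r.move_l([0.515,0.150,z],vel=0.15)
r.move_l([0.50,0.10,0.22],vel=0.2)
im,k=shot("top"); marks(["plate_corner","nest_corner"],"top"); 
r.move_l([0.50,-0.03,0.24],vel=0.25)
im,k=shot("side"); marks(["plate_corner","nest_corner"],"side")
cv2.imwrite("pics/s2.png",cv2.resize(im[190:310,180:300,::-1],(600,600),interpolation=2))
im,k=shot("top"); cv2.imwrite("pics/t2.png",cv2.resize(im[115:215,165:265,::-1],(600,600),interpolation=2))
```

```text
[0.59900843 0.06231152 0.08869313]
True [0.59965006 0.09725293 0.08851654] [ 0.96591036 -0.48942435 -0.73604353] 0.009674007254012578 17.625
plate_corner []
nest_corner []
True [0.54208817 0.14994191 0.08816511] 20.6167
plate_corner [([0.6851, 0.1954, 0.02], 0.72)]
nest_corner [([0.6886, 0.1949, 0.0167], 0.69)]
plate_corner [([0.6899, 0.198, 0.0213], 0.87)]
nest_corner [([0.6872, 0.1981, 0.0244], 0.97)]
```

View pics/s2.png

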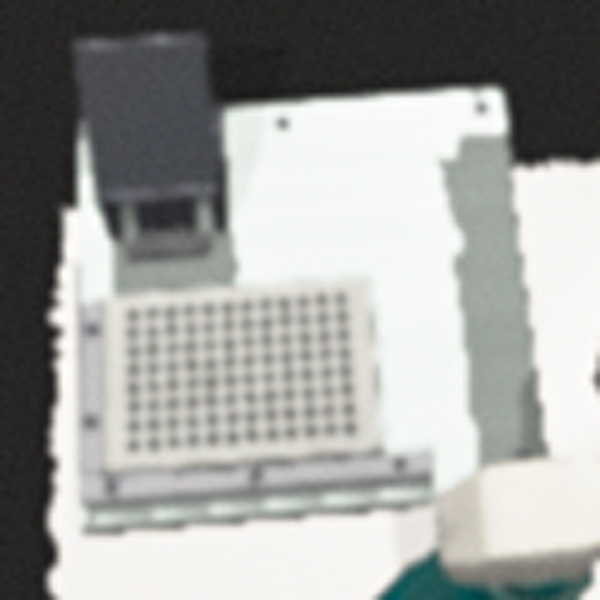

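The side crop shows the plate flush against both fences: its left edge runs (105,470)–(380,450) along the fence and its far edge is at x≈105. Both pushes also stopped at consistent positions. Now I put the pusher back and hover along the shaft.

```bash
cat >> h.py <<'E'
SH=np.array([0,-np.sin(np.radians(35)),np.cos(np.radians(35))]); UP=np.array([0,np.cos(np.radians(35)),np.sin(np.radians(35))])
SH=R.from_euler('z',.003).apply(SH); UP=R.from_euler('z',.003).apply(UP)
def knob(a,flip=1): # tool z=-shaft, tool x along flip*uphill, then turned by a clockwise
    x=UP*flip; z=-SH; y=np.cross(z,x)
    return q(R.from_matrix(np.c_[x,y,z])*R.from_euler('z',a))
E
python3 - <<'E'
from h import *
c=np.load("push.npy")
r.move_to([c[0],c[1],0.15],down(c[2]))
g=r.move_l([c[0],c[1],0.0605],vel=0.06,guard=5)
print(g,telemetry.current_ee_pos())
gripper_to(0.045,20)
r.move_l([c[0],c[1],0.20],vel=0.25)
G=np.array([.658,.028,.0735])
for fl in (1,-1):
  for d in (.011,.12):
    for a in (-.2,0,.2,1.0,1.5,1.7):
      s=inverse_kinematics(G+d*SH,knob(a,fl)); print(fl,d,a,None if s is None else np.round(s,2).tolist())
print(telemetry.current_t())
E
```

```text
True [ 0.63799005 -0.2482427   0.06402466]
1 0.011 -0.2 [-0.38, 0.6, 1.53, 0.58, 1.32, -0.82]
1 0.011 0 [-0.38, 0.6, 1.53, 0.58, 1.32, -0.62]
1 0.011 0.2 [-0.38, 0.6, 1.53, 0.58, 1.32, -0.42]
1 0.011 1.0 [-0.38, 0.6, 1.53, 0.58, 1.32, 0.38]
1 0.011 1.5 [-0.38, 0.6, 1.53, 0.58, 1.32, 0.88]
1 0.011 1.7 [-0.38, 0.6, 1.53, 0.58, 1.32, 1.08]
1 0.12 -0.2 [-0.46, 0.55, 1.38, 0.54, 1.53, -0.78]
1 0.12 0 [-0.46, 0.55, 1.38, 0.54, 1.53, -0.58]
1 0.12 0.2 [-0.46, 0.55, 1.38, 0.54, 1.53, -0.38]
1 0.12 1.0 [-0.46, 0.55, 1.38, 0.54, 1.53, 0.42]
1 0.12 1.5 [-0.46, 0.55, 1.38, 0.54, 1.53, 0.92]
1 0.12 1.7 [-0.46, 0.55, 1.38, 0.54, 1.53, 1.12]
-1 0.011 -0.2 [-0.38, 0.6, 1.53, 0.58, 1.32, 2.32]
-1 0.011 0 [-0.38, 0.6, 1.53, 0.58, 1.32, 2.52]
-1 0.011 0.2 None
-1 0.011 1.0 None
-1 0.011 1.5 [-0.38, 0.6, 1.53, 0.58, 1.32, -2.26]
-1 0.011 1.7 [-0.38, 0.6, 1.53, 0.58, 1.32, -2.06]
-1 0.12 -0.2 [-0.46, 0.55, 1.38, 0.54, 1.53, 2.37]
-1 0.12 0 [-0.46, 0.55, 1.38, 0.54, 1.53, 2.57]
-1 0.12 0.2 None
-1 0.12 1.0 None
-1 0.12 1.5 [-0.46, 0.55, 1.38, 0.54, 1.53, -2.22]
-1 0.12 1.7 [-0.46, 0.55, 1.38, 0.54, 1.53, -2.02]
26.6083
```

Run:
```python
from h import *; import json
G=np.array([.658,.028,.0735])
gripper_to(0.03,20)
r.move_to(G+.14*SH,knob(0))
im,k=shot("wrist","w5"); cv2.imwrite("pics/w5raw.png",im[:,:,::-1])
json.dump({a:(np.array(b).tolist()) for a,b in k.items()},open("w5.json","w"))
marks(["cam_grip","slope","pusher_centre"],"wrist")
print((proj(k,[G,G+.016*SH])*800/512).round(0).tolist(),telemetry.current_t())
```

```text
cam_grip [([0.6593, 0.0292, 0.0664], 0.71)]
slope [([0.6598, 0.0451, 0.0546], 0.57)]
pusher_centre [([0.6911, 0.2009, 0.0204], 0.2)]
[[400.0, 294.0], [400.0, 301.0]] 28.375
```

View pics/w5.png

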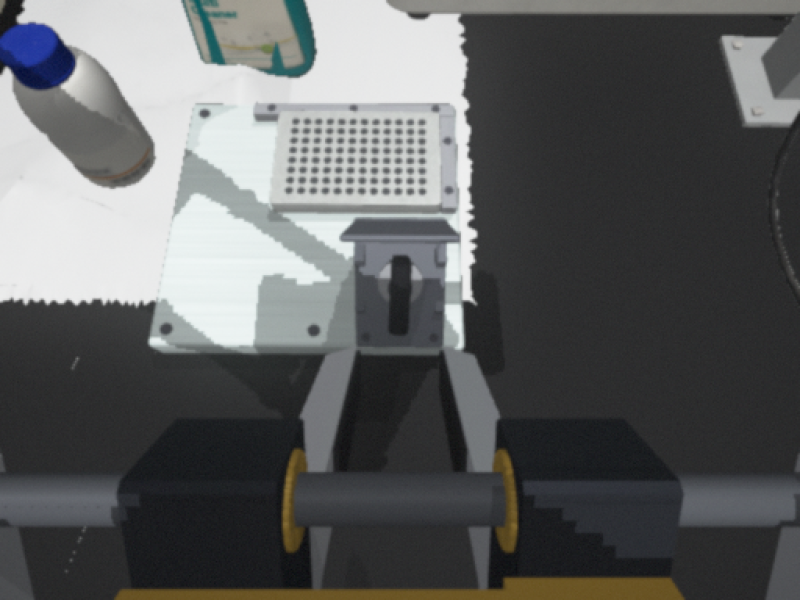

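The wing lies at px (400,256–335), centred where G projects (400,297) and aligned with uphill. The plate is flush in the corner. Grip and turn.

Run:
```python
from h import *
G=np.array([.658,.028,.0735]); P=G+.012*SH
g=r.move_l(G+.05*SH,vel=0.15,guard=8); g2=r.move_l(P,vel=0.05,guard=6)
print(g,g2,telemetry.current_ee_pos(),P)
gripper_to(0.0,40); print("open",telemetry.current_opening())
t0=np.dot(telemetry.current_torque(),SH)
for a in np.arange(.1,1.75,.1):
    r.move_l(P,rot=knob(a)); r.hold(0.05)
    t=np.dot(telemetry.current_torque(),SH)-t0; f=np.linalg.norm(telemetry.current_wrist_force())
    print(round(a,2),round(t,3),round(f,1),end=" | ")
    if abs(t)>0.8 or f>45: break
print(telemetry.current_opening(),telemetry.current_t())
im,k=shot("wrist"); shot("top"); shot("side")
```

```text
False False [0.65824115 0.02105825 0.08345064] [0.65802065 0.02111711 0.08332982]
open 0.011619986108683375
0.1 -0.091 2.0 | 0.2 -0.056 3.9 | 0.3 -0.017 5.1 | 0.4 -0.037 6.8 | 0.5 -0.061 7.1 | 0.6 -0.045 6.8 | 0.7 -0.026 6.7 | 0.8 -0.057 6.8 | 0.9 0.005 6.7 | 1.0 -0.092 6.7 | 1.1 -0.069 7.6 | 1.2 -0.072 7.2 | 1.3 -0.055 7.4 | 1.4 -0.038 7.6 | 1.5 0.069 7.1 | 1.6 0.889 6.0 | 0.012024787013317112 35.2583
```

Run:
```python
from h import *
G=np.array([.658,.028,.0735]); a=1.6
gripper_to(0.03,20)
r.move_l(G+.14*SH,vel=0.12)
r.move_to(G+.18*SH+[0,-.03,0],knob(0))
im,k=shot("wrist","w6"); marks(["plate_corner","nest_corner"],"wrist")
shot("side"); marks(["plate_corner","nest_corner","pusher_centre"],"side")
print(telemetry.current_wrist_force(),telemetry.current_t())
```

```text
plate_corner [([0.6843, 0.2005, 0.0206], 0.87)]
nest_corner [([0.6892, 0.2, 0.02], 0.78), ([0.6235, 0.1616, 0.0249], 0.39)]
plate_corner [([0.6918, 0.2001, 0.0176], 0.68)]
nest_corner [([0.6899, 0.1974, 0.0195], 0.62), ([0.4246, 0.1718, -0.002], 0.28)]
pusher_centre [([0.6411, -0.2502, 0.042], 0.8)]
[0.39575267 0.63934934 0.35112683] 38.9
```

View pics/w6.png

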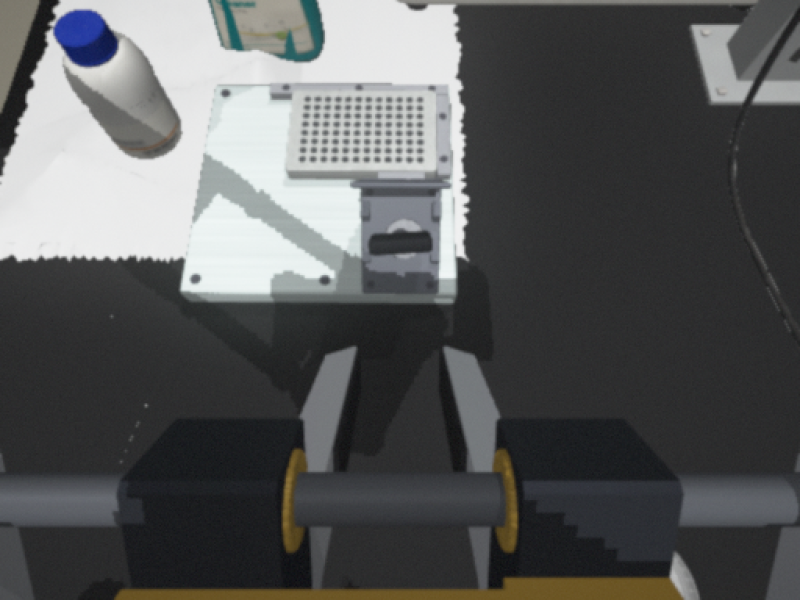

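The wing now lies crosswise at px (370,244)–(431,241), turned to its stop. The plate sits against both fences and the pusher is back on the bench, so I hand in.

```bash
python3 -c "
from plant import r
print(r.sign_off())"
```

```text
the job is handed in; nothing more can be done
None
```

I pushed the plate against both fences, stood the pusher back upright on the bench, turned the cam to its stop and handed the job in; the hand-in returned no verdict, and I did not measure the jaw's force on the plate.

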